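# Clear the gauge-block case and hold its lid open at 60 degrees for the new stay

## Robot

A 6-joint arm with a two-finger parallel gripper is mounted at the origin on a cart in front of the work surface, level with it; the furniture and walls round the work are solid. World frame = base frame: x ahead of the robot, y to its left, z up, the work surface at z = 0. Lengths are in m, angles in rad, forces in N, time in s.
With the tool pointing down it reaches from about 0.35 to 0.775 m from the base axis. Payload 7.3 kg.
Tool frame: the origin (TCP) lies at the centre of the arm's flange, where the gripper is bolted on; the fingertips stand 178 mm ahead of it and the grasp point (between the pads) lies 159 mm ahead of it; z points along the fingers, y is the line along which they close (so a half turn about z gives the same grasp; the last joint's range is limited). The gripper opens to 92 mm and grips with 3 to 60 N. Pads are 19 mm wide; open, the fingers measure 130 mm over their backs; the gripper's body (75 mm by 190 mm) begins 47 mm behind the grasp point.
Start: joints at [1.184, 0.342, 1.524, -0, 1.275, -0.146], TCP at [0.125, 0.51, 0.405] pointing down, gripper open.
Joint ranges: [-2.53, 2.53], [-0.77, 2.02], [0.04, 2.7], [-1, 4.14], [0.28, 2.66], [-3.11, 3.11]. Speed limits (rad/s): [2.57, 2.57, 3.14, 3.14, 3.14, 3.14].

## Interface

Orientations are given as [roll, pitch, yaw] about the fixed x, y, z axes, in that order (R = Rz(yaw) Ry(pitch) Rx(roll)).
In Python, from cell import robot, viewer, ticket gives the robot as it stands (robot), with the cameras (viewer) and the job (ticket).
- The arm moves only by the shell command python3 drive.py [OPENING] [FORCE], which reads ROWS from standard input. ROWS is a JSON list of rows, 1 to 8 of them, each written [[dx, dy, dz], [rx, ry, rz]]: dx, dy, dz in m, then a rotation vector rx, ry, rz in rad; each row shifts and turns the commanded pose from where the row before left it, along the tool's axes as they then stand; what a row does not reach is not made up. A row lasts 1/12 s, in which the tool goes at most 0.0417 m and 0.125 rad, less where a joint would pass 70% of its speed; a pose out of reach is approached as far as the arm can. OPENING is the finger opening in m, set as the command begins (- or left out keeps the last). The fingers move at their own pace and stop on an object; FORCE is the grip in N (left out, the last holds). Time passes only in rows, so rows that do not move let the fingers close. It prints the time, the measured TCP pose, the force, the opening and the grip force at its end. Input that does not fit is refused with a message, and nothing moves.
- robot.observe(): the state, without advancing time (a new reading comes with each control period).
- viewer.read_camera(name): name is "scene" or "top" or "wrist"; returns a dict with "image" (400x640x3 uint8, red, green, blue), "fx", "fy", "cx", "cy" (pixels), "pose" (4x4, takes a point from camera to world coordinates). Camera axes: x right, y down, z forward; pixel columns grow to the right and rows downward; lengths in m; the calibration is good to about 2 mm. A picture is of the moment at which its call begins. There is no depth.
- ticket.hand_in(): hands the job in; it is judged then, once.
The state is a dict: "time": time; "qpos": joint angles; "qvel": joint speeds; "joint_efforts": joint torques, N m; "tool_pos": TCP position; "tool_rot": TCP orientation; "contact_force": force on the tool from outside, world axes, zero at the start; "torque": the same for the moment, N m; "opening": finger opening in m; "grip_force": force on a finger pad.
Only numpy, scipy, OpenCV 4.12 (cv2) and the standard library are available. Lean on these libraries where they do the work, as an engineer would, in place of code of your own. Each camera call takes 0.05 s, during which the arm holds its last target. There are 200 camera calls.

## Task

I want to screw the new stay onto the wooden gauge-block case, so take the two small grey boxes off its lid, one at a time, and stack them squarely, edges flush, on the matching third box where it stands on the desk. Then raise the lid by the brass lift on its front and keep hold of it with the lid 60 degrees open from shut, steady; it falls shut by itself, so finish still holding the lift and do not let go. Leave the screwdriver, the micrometer and the brass stay where they lie.

Things in the scene. Friction and masses are not known exactly. Their poses are not given: they have to be found in the camera images.
- gauge_block_case: Dark wooden gauge-block case, fixed to the desk, 105 mm deep (its x) x 171 mm wide (its y) x 50 mm high with the lid shut. Origin: centre of its underside; its own -x is the front, z up. The lid (the top 19 mm, its flat top 50 mm above the desk) is hinged along the rear edge.
- gauge_block_case_lid (a joint): Opening angle of the lid, rad: 0 shut (start), grows as the front edge rises, stop at 1.83; 60 degrees is 1.047. The lid weighs about 0.19 kg; the hinges are slack: let go at 60 degrees, it falls shut.
- lid_hinge (a point): Middle of the lid's hinge line, which runs along the case's y; 54 mm behind the case's origin and 30.5 mm above the desk.
- lift_tab: Brass lift screwed to the middle of the lid's front face: a flat tongue 18 mm wide (along y), 4 mm thick, that stands out level to the front and ends in a rolled lip, a 10 mm thick roll 18 mm long along y. It turns with the lid. Origin and axes coincide with those of the case while the lid is shut.
- tab_grip (a point): Centre of the lift's rolled lip: 24 mm in front of the lid's front face, 38.5 mm above the desk while shut, 131 mm in front of and 8 mm above the hinge line. Pinch the roll's two ends (18 mm apart along y), fingers from above, and carry it round the hinge; the roll may turn between the fingers.
- ring_box_a: Closed grey plastic box of a setting ring with a white label on top, 56 x 56 x 24 mm, about 0.09 kg, like the two others. Stands on the case's lid, left half at the start. Origin: centre of its underside, z up; x and y along its edges.
- ring_box_b: Closed grey plastic box, the same as ring_box_a. Stands on the case's lid, right half at the start. Origin: centre of its underside, z up.
- ring_box_base: Closed grey plastic box, the same again, standing on the desk to the right of the black instrument, foot of the column. Loose. Origin: centre of its underside, z up.
- trace_unit: Surface tester, fixed, standing between the case and the third box: black base 350 x 197 x 54 mm (its x, y, z) with a grey head that overhangs it 170 to 245 mm above the desk, reaching 150 mm in front of this origin (-x), 100 mm wide, and a column at the rear 310 mm high. Pass in front of the head or over it. Origin: centre of the base's underside.
- screwdriver: Yellow-handled screwdriver 160 mm long, lying on the desk in front of the case; leave it. Origin: centre of its underside.
- micrometer: Micrometer, 52 x 130 x 15 mm, lying on the desk to the front left; leave it. Origin: centre of its underside.
- lid_stay: Folded brass lid stay, 90 x 20 x 8 mm, lying on the desk; leave it. Origin: centre of its underside.

How it is judged:
By the outcome, as a careful person would: the job done as asked, in the order asked, and still so for the second after the job is handed in, while the arm keeps its last pose, push and grip.
It also fails if it takes over 72 s, if anything falls off the work surface, if the arm or the gripper's body presses on something with over 40 N, if the wrist force passes 120 N, or if a joint passes its speed limit or range.

## Working session

There is one attempt and no reset: what is moved stays moved. The work goes in short steps, Python scripts to look and compute and a shell command to move; the robot and the scene stay as the last step left them, time stands still between calls to the robot, and variables do not carry over. Pictures are saved under pics/ and viewed, at most 12 in all, crops included, and the job is handed in when it is done.

```bash
ls; mkdir -p pics
python3 - <<'E'
from cell import robot, viewer, ticket
import cv2,numpy as np
for n in("scene","top"):
    c=viewer.read_camera(n); cv2.imwrite(f"pics/{n}0.png",c["image"][:,:,::-1]); print(n,c["fx"],c["fy"],c["cx"],c["cy"],np.round(c["pose"],4).tolist())
print(robot.observe())
E
```

```text
cell.py
drive.py
pics
scene 417.38509486985714 417.38509486985714 320.1347084600591 194.1402185341527 [[-0.8516, -0.4082, 0.329, 0.1868], [-0.5242, 0.6554, -0.5437, 0.4657], [0.0063, -0.6355, -0.7721, 0.8101], [0.0, 0.0, 0.0, 1.0]]
top 447.84858586448183 447.84858586448183 323.10244216221906 203.61811869519676 [[-0.0019, -0.9812, 0.1929, 0.2826], [-1.0, 0.0024, 0.0024, -0.0545], [-0.0028, -0.1929, -0.9812, 1.297], [0.0, 0.0, 0.0, 1.0]]
{'time': 0.1, 'qpos': array([ 1.18399511e+00,  3.42685097e-01,  1.52487512e+00, -5.00358638e-06,
        1.27539222e+00, -1.45994225e-01]), 'qvel': array([-0.00085439, -0.00308456, -0.00069767,  0.00042601,  0.00174494,
        0.00057694]), 'joint_efforts': array([ 2.10968596e-03, -4.31990504e+01, -2.44698966e+01,  7.19085149e-02,
        5.25523850e-02, -2.07569190e-05]), 'tool_pos': array([0.12514341, 0.50976401, 0.40411384]), 'tool_rot': array([-3.14024664e+00, -1.93081561e-04,  2.90078699e+00]), 'contact_force': array([ 0.0571938 , -0.08679115,  0.78716362]), 'torque': array([-0.02155694, -0.03532818,  0.02292111]), 'grip_force': 0.0, 'opening': 0.09184381569955286}
```

View pics/top0.png

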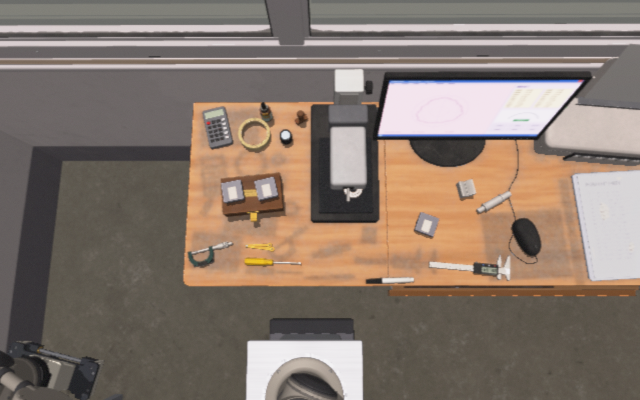

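View pics/scene0.png

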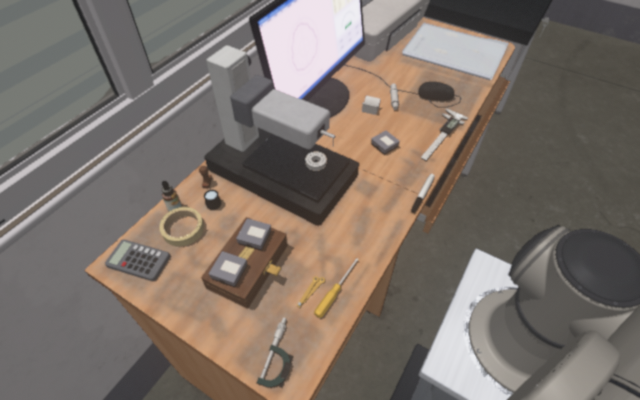

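Top view: case at about (252,197), lid boxes at (232,192) and (266,188), third box (427,225), lift (254,217), surface tester (345,162). I'll get rough positions with masks and move to view from the wrist camera.

```bash
cat > h.py <<'E'
from cell import robot, viewer, ticket
import cv2,numpy as np
from scipy.spatial.transform import Rotation as R
def cast(c,uv,z):
    uv=np.atleast_2d(uv).astype(float); P=np.array(c["pose"])
    d=np.c_[(uv[:,0]-c["cx"])/c["fx"],(uv[:,1]-c["cy"])/c["fy"],np.ones(len(uv))]@P[:3,:3].T
    return P[:3,3]+d*((z-P[2,3])/d[:,2])[:,None]
def proj(c,p):
    P=np.array(c["pose"]); q=(np.atleast_2d(p)-P[:3,3])@P[:3,:3]
    return np.c_[q[:,0]/q[:,2]*c["fx"]+c["cx"],q[:,1]/q[:,2]*c["fy"]+c["cy"]]
def togo(x,y,z,yaw):
    "tool-frame move from measured pose to tool down at x,y,z (TCP) with yaw (mod pi)"
    s=robot.observe(); M=R.from_euler("xyz",s["tool_rot"]); 
    best=min((yaw+k*np.pi for k in(-2,-1,0,1,2)),key=lambda a:abs((M.inv()*R.from_euler("xyz",[np.pi,0,a])).magnitude()))
    T=R.from_euler("xyz",[np.pi,0,best])
    print("t",round(s["time"],2),"at",np.round(s["tool_pos"],4),np.round(s["tool_rot"],3),"d_tool",np.round(M.inv().apply(np.array([x,y,z])-s["tool_pos"]),4),"rv",np.round((M.inv()*T).as_rotvec(),3))
E
python3 - <<'E'
from h import *
c=viewer.read_camera("top")
for n,uv,z in[("a",(232,192),.074),("b",(266,188),.074),("base",(427,225),.024),("tab",(254,217),.0385),("caseTL",(221,180),.05),("caseTR",(281,174),.05)]: print(n,np.round(cast(c,uv,z),3))
im=c["image"][:,:,::-1]
cv2.imwrite("pics/top1.png",np.hstack([cv2.resize(im[160:280,185:310],None,fx=4,fy=4,interpolation=2),cv2.resize(im[165:285,390:455],None,fx=4,fy=4,interpolation=2)]))
w=viewer.read_camera("wrist"); s=robot.observe(); P=np.array(w["pose"])
M=R.from_euler("xyz",s["tool_rot"]); print(w["fx"],M.inv().apply(P[:3,3]-s["tool_pos"]),(M.inv()*R.from_matrix(P[:3,:3])).as_matrix().round(3))
E
```

```text
a [[0.557 0.203 0.074]]
b [[0.568 0.109 0.074]]
base [[ 0.47  -0.349  0.024]]
tab [[0.492 0.146 0.038]]
caseTL [[0.598 0.241 0.05 ]]
caseTR [[0.615 0.07  0.05 ]]
278.746038966124 [0.06739613 0.0008499  0.01966958] [[ 0.    -0.967 -0.253]
 [ 1.     0.     0.   ]
 [-0.    -0.253  0.967]]
```

View pics/top1.png

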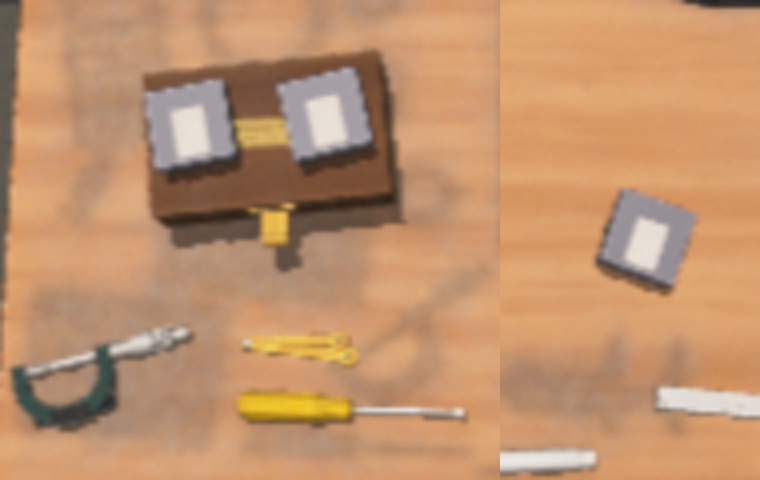

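Crop: case yaw ≈ 0.1, box a ≈ 0.16, b ≈ 0.22, third box ≈ −0.33; boxes have crisp grey tops with white labels. Move above the case.

```bash
python3 -c "
from h import *
togo(.53,.16,.40,1.67)
c=viewer.read_camera('top')
print(cast(c,[[311,221],[378,221]],.054),cast(c,[[348,188]],.245))"
```

```text
t 0.2 at [0.1251 0.5098 0.4043] [-3.141 -0.     2.901] d_tool [-0.4766 -0.2432  0.0045] rv [-1.000e-03  0.000e+00  1.231e+00]
[[ 0.47732744 -0.01735055  0.054     ]
 [ 0.47688157 -0.20537701  0.054     ]] [[ 0.52763536 -0.11197153  0.245     ]]
```

```bash
echo '[[[-0.034, -0.0174, 0], [0, 0, 0]], [[-0.034, -0.0174, 0], [0, 0, 0]], [[-0.034, -0.0174, 0], [0, 0, 0]], [[-0.034, -0.0174, 0], [0, 0, 0]], [[-0.034, -0.0174, 0], [0, 0, 0]], [[-0.034, -0.0174, 0], [0, 0, 0]], [[-0.034, -0.0174, 0], [0, 0, 0]], [[-0.034, -0.0174, 0], [0, 0, 0]]]' | python3 drive.py 0.092
echo '[[[-0.034, -0.0174, 0], [0, 0, 0]], [[-0.034, -0.0174, 0], [0, 0, 0]], [[-0.034, -0.0174, 0], [0, 0, 0]], [[-0.034, -0.0174, 0], [0, 0, 0]], [[-0.034, -0.0174, 0], [0, 0, 0]], [[-0.034, -0.0174, 0], [0, 0, 0]], [[0, 0, 0], [0, 0, 0.123]], [[0, 0, 0], [0, 0, 0.123]]]' | python3 drive.py
echo '[[[0, 0, 0], [0, 0, 0.123]], [[0, 0, 0], [0, 0, 0.123]], [[0, 0, 0], [0, 0, 0.123]], [[0, 0, 0], [0, 0, 0.123]], [[0, 0, 0], [0, 0, 0.123]], [[0, 0, 0], [0, 0, 0.123]], [[0, 0, 0], [0, 0, 0.123]], [[0, 0, 0], [0, 0, 0.123]]]' | python3 drive.py
echo '[[[0, 0, 0], [0, 0, 0]], [[0, 0, 0], [0, 0, 0]]]' | python3 drive.py
python3 -c "
from h import *
togo(.53,.16,.40,1.67)
w=viewer.read_camera('wrist'); cv2.imwrite('pics/w1.png',w['image'][:,:,::-1])
for p in [(.557,.203,.074),(.568,.109,.074),(.492,.146,.0385)]: print(proj(w,p))"
```

```text
time: 0.92
tool_pos: [0.3572, 0.3083, 0.4049]
tool_rot: [3.141, 0.0, 2.901]
contact_force: [1.2, 1.1, -0.6]
opening: 0.0917
grip_force: 0.0
time: 1.58
tool_pos: [0.5309, 0.1578, 0.404]
tool_rot: [-3.141, -0.001, 2.646]
contact_force: [-0.5, 0.3, -0.1]
opening: 0.0921
grip_force: 0.0
time: 2.25
tool_pos: [0.5293, 0.1598, 0.4045]
tool_rot: [-3.141, -0.0, 1.665]
contact_force: [0.6, 0.1, 0.7]
opening: 0.0919
grip_force: 0.0
time: 2.42
tool_pos: [0.5293, 0.1598, 0.4046]
tool_rot: [-3.141, -0.0, 1.675]
contact_force: [0.1, -0.4, -0.0]
opening: 0.0916
grip_force: 0.0
t 2.42 at [0.5293 0.1598 0.4046] [-3.141 -0.     1.675] d_tool [0.0001 0.0007 0.0046] rv [-0.    -0.     0.005]
[[342.70269454 150.9221834 ]]
[[341.66327608 231.11733815]]
[[283.57826046 187.92639391]]
```

View pics/w1.png

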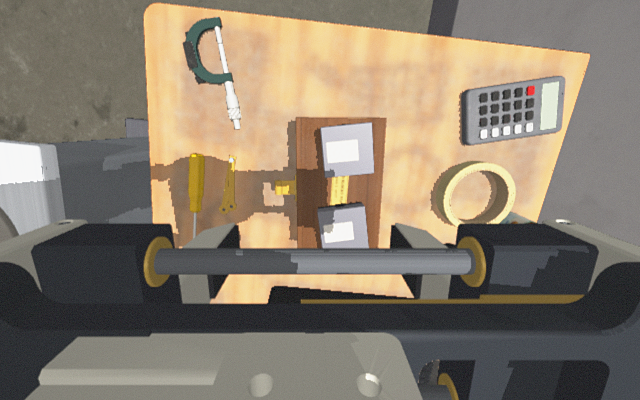

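Wrist view: box a top at about (347,148), box b (340,228) just above the gripper bar, lift roll (285,188), case (340,185). Measure with masks.

```bash
cat >> h.py <<'E'
def box(c,ctr,z,r=48,val=110):
    "top face of the grey box near world point ctr: corners cast at z -> centre, yaw(mod 90), sizes"
    u,v=proj(c,ctr)[0].round().astype(int); im=c["image"]; y0,x0=max(v-r,0),max(u-r,0)
    h=cv2.cvtColor(np.ascontiguousarray(im[y0:v+r,x0:u+r]),cv2.COLOR_RGB2HSV)
    m=((h[...,2]>val)&((h[...,1]<60))).astype(np.uint8)*255
    m=cv2.morphologyEx(m,cv2.MORPH_OPEN,np.ones((3,3)))
    cs=max(cv2.findContours(m,0,cv2.CHAIN_APPROX_NONE)[0],key=cv2.contourArea)
    px=cs[:,0]+[x0,y0]; w=cast(c,px,z)[:,:2]
    (cx,cy),s,a=cv2.minAreaRect((w*1000).astype(np.float32))
    a=np.deg2rad(a); a=(a+np.pi/4)%(np.pi/2)-np.pi/4
    print("box ctr",np.round([cx/1000,cy/1000],4),"size",np.round(s,1),"yaw",round(a,3),"px",px.min(0),px.max(0),"area",cv2.contourArea((w*1000).astype(np.float32)).__round__())
    return cx/1000,cy/1000,a
E
python3 - <<'E'
from h import *
w=viewer.read_camera('wrist'); im=w['image']
for p in[(347,150),(325,130),(322,222),(330,210),(340,208),(350,215),(284,188)]: print(p,im[p[1],p[0]],cv2.cvtColor(im[p[1]:p[1]+1,p[0]:p[0]+1],cv2.COLOR_RGB2HSV)[0,0])
box(w,(.557,.203,.074),.074); box(w,(.568,.109,.074),.074,r=40)
t=viewer.read_camera('top')
for p,z in(((.557,.203,.074),.074),((.568,.109,.074),.074),((.47,-.349,.024),.024)): box(t,p,z,r=20)
h=cv2.cvtColor(im,cv2.COLOR_RGB2HSV)[165:215,265:315]
m=((h[...,0]>18)&(h[...,0]<32)&(h[...,1]>150)&(h[...,2]>120)).astype(np.uint8); ys,xs=np.nonzero(m); print(xs.min()+265,xs.max()+265,ys.min()+165,ys.max()+165, len(xs))
for v in range(m.shape[0]): 
    if m[v].any(): print(v+165,np.flatnonzero(m[v])[[0,-1]]+265)
E
```

```text
(347, 150) [247 246 245] [ 15   2 247]
(325, 130) [208 205 213] [131  10 213]
(322, 222) [107 105 111] [130  14 111]
(330, 210) [86 84 86] [150   6  86]
(340, 208) [92 89 94] [138  14  94]
(350, 215) [194 189 199] [135  13 199]
(284, 188) [245 221  95] [ 25 156 245]
box ctr [0.5622 0.2044] size [56.2 56.4] yaw 0.196 px [321 122] [373 176] area 2953
box ctr [0.5714 0.1139] size [56.9 53.1] yaw 0.11 px [321 206] [368 248] area 2408
box ctr [0.5356 0.2265] size [68.7 63.8] yaw 0.046 px [212 188] [235 211] area 2312
box ctr [0.5692 0.1099] size [55.5 57.4] yaw 0.232 px [254 177] [277 196] area 2570
box ctr [ 0.4738 -0.3474] size [56.4 55. ] yaw -0.364 px [415 213] [437 235] area 2802
275 296 176 199 260
176 [295 295]
177 [295 295]
178 [295 295]
179 [295 295]
180 [295 295]
181 [275 295]
182 [275 295]
183 [275 295]
184 [275 295]
185 [275 295]
186 [275 295]
187 [275 293]
188 [275 293]
189 [275 293]
190 [275 293]
191 [275 296]
192 [275 296]
193 [276 296]
195 [296 296]
198 [296 296]
199 [296 296]
```

```bash
python3 -c "
from h import *
togo(.562,.204,.232,1.767)"
```

```text
t 2.57 at [0.5293 0.1598 0.4047] [-3.142 -0.     1.673] d_tool [0.0406 0.037  0.1727] rv [-0.    -0.    -0.094]
```

```bash
echo '[[[0.0203, 0.0185, 0], [0, 0, 0]], [[0.0203, 0.0185, 0], [0, 0, 0]], [[0, 0, 0], [0, 0, -0.094]], [[0, 0, 0.038], [0, 0, 0]], [[0, 0, 0.038], [0, 0, 0]], [[0, 0, 0.02], [0, 0, 0]], [[0, 0, 0], [0, 0, 0]], [[0, 0, 0], [0, 0, 0]]]' | python3 drive.py
python3 -c "
from h import *
togo(.562,.204,.232,1.767)
w=viewer.read_camera('wrist'); cv2.imwrite('pics/w2.png',w['image'][:,:,::-1])
box(w,(.562,.204,.074),.074,r=80)"
```

```text
time: 3.23
tool_pos: [0.5622, 0.2039, 0.3083]
tool_rot: [-3.14, -0.0, 1.766]
contact_force: [0.3, -0.0, 0.4]
opening: 0.0918
grip_force: 0.0
t 3.23 at [0.5622 0.2039 0.3083] [-3.14  -0.     1.766] d_tool [0.0002 0.     0.0763] rv [-0.002 -0.    -0.001]
box ctr [0.5574 0.1955] size [35.7 39.6] yaw 0.208 px [284 197] [328 243] area 1230
```

View pics/w2.png

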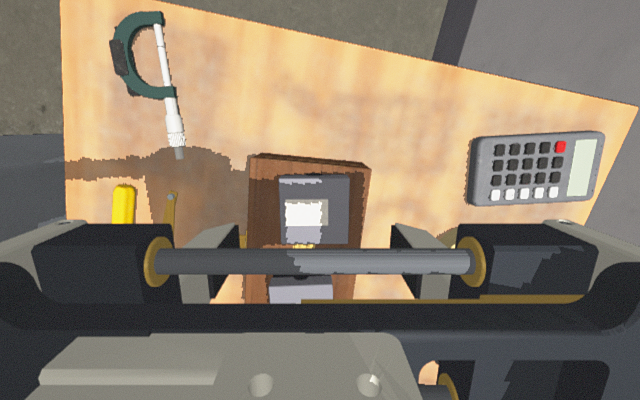

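Box a now sits at cols 279–349, rows ~175–243, in shadow, between the fingers (cols ~210–415); re-measure with a lower threshold.

```bash
python3 -c "
from h import *
w=viewer.read_camera('wrist'); print(w['cx'],w['cy'],proj(w,(.562,.204,.074)))
im=w['image']
for v in(100,90,80,60):box(w,(.562,.204,.074),.074,r=60,val=v)
print(im[200,268:290].tolist()); print(im[200,340:356].tolist()); print(im[165:185,330].tolist()); print(im[236:252,330].tolist())"
```

```text
314.36687384647615 197.1499080513761 [[312.11440591 211.26898486]]
box ctr [0.5621 0.2044] size [55.  56.5] yaw 0.208 px [277 177] [346 243] area 2952
box ctr [0.5621 0.2043] size [55.6 56.2] yaw 0.198 px [277 177] [347 243] area 3015
box ctr [0.562 0.205] size [56.2 57.7] yaw 0.196 px [277 175] [347 243] area 3120
box ctr [0.5619 0.2054] size [56.2 58.5] yaw 0.196 px [277 174] [347 243] area 3159
[[101, 71, 57], [96, 71, 53], [98, 72, 60], [95, 73, 57], [97, 70, 55], [96, 75, 58], [91, 70, 52], [96, 71, 54], [94, 66, 49], [96, 74, 65], [95, 97, 99], [102, 107, 111], [107, 107, 110], [100, 102, 107], [103, 104, 109], [115, 113, 114], [173, 169, 159], [182, 176, 165], [182, 180, 165], [185, 177, 165], [182, 176, 165], [182, 178, 167]]
[[107, 106, 111], [101, 101, 106], [104, 102, 111], [105, 105, 108], [106, 104, 109], [105, 105, 110], [105, 103, 108], [87, 78, 70], [84, 60, 45], [89, 64, 53], [81, 63, 51], [81, 57, 42], [95, 68, 61], [95, 68, 52], [96, 72, 53], [94, 69, 53]]
[[152, 108, 73], [153, 105, 71], [160, 111, 77], [163, 113, 82], [160, 115, 85], [161, 117, 86], [162, 113, 84], [138, 98, 69], [81, 62, 49], [64, 61, 67], [85, 81, 90], [81, 75, 82], [91, 92, 97], [103, 103, 109], [108, 108, 112], [106, 107, 112], [106, 107, 114], [105, 103, 110], [107, 105, 107], [112, 111, 117]]
[[105, 104, 108], [102, 101, 105], [102, 101, 105], [103, 102, 106], [108, 108, 114], [100, 100, 108], [99, 95, 97], [93, 75, 70], [85, 66, 47], [87, 61, 48], [88, 64, 51], [84, 64, 49], [74, 66, 64], [68, 68, 72], [90, 94, 96], [101, 102, 106]]
```

```bash
echo '[[[0, 0, 0.03], [0, 0, 0]], [[0, 0, 0.03], [0, 0, 0]], [[0, 0, 0.0163], [0, 0, 0]], [[0, 0, 0], [0, 0, 0]], [[0, 0, 0], [0, 0, 0]]]' | python3 drive.py
echo '[[[0, 0, 0], [0, 0, 0]], [[0, 0, 0], [0, 0, 0]], [[0, 0, 0], [0, 0, 0]], [[0, 0, 0], [0, 0, 0]], [[0, 0, 0], [0, 0, 0]], [[0, 0, 0], [0, 0, 0]]]' | python3 drive.py 0.04 20
echo '[[[0, 0, -0.02], [0, 0, 0]], [[0, 0, -0.04], [0, 0, 0]], [[0, 0, -0.04], [0, 0, 0]], [[0, 0, -0.04], [0, 0, 0]], [[0, 0, -0.04], [0, 0, 0]], [[0, 0, -0.04], [0, 0, 0]], [[0, 0, 0], [0, 0, 0]], [[0, 0, 0], [0, 0, 0]]]' | python3 drive.py
python3 -c "
from h import *
togo(.40,-.25,.45,1.24)
w=viewer.read_camera('wrist'); cv2.imwrite('pics/w3.png',w['image'][:,:,::-1])"
```

```text
time: 3.75
tool_pos: [0.5627, 0.204, 0.2338]
tool_rot: [3.14, -0.0, 1.765]
contact_force: [0.2, 0.7, 0.7]
opening: 0.0918
grip_force: 0.0
time: 4.25
tool_pos: [0.5621, 0.2039, 0.2328]
tool_rot: [3.141, -0.0, 1.765]
contact_force: [-0.6, 0.2, 1.1]
opening: 0.0563
grip_force: 0.3
time: 4.92
tool_pos: [0.562, 0.2039, 0.4551]
tool_rot: [3.136, -0.0, 1.765]
contact_force: [0.9, 0.3, -2.6]
opening: 0.0559
grip_force: 20.0
t 4.92 at [0.562  0.2039 0.4551] [ 3.136 -0.     1.765] d_tool [-0.4141 -0.2465  0.0036] rv [ 0.005 -0.002  0.525]
```

View pics/w3.png

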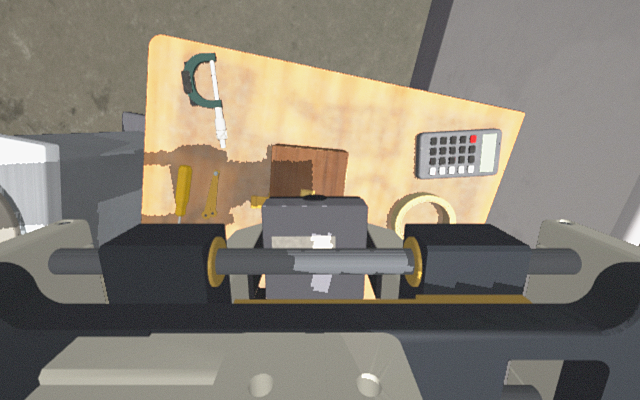

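Box a is held (top edge at row 197, cols 264–366). Now compute the hop over the head, to beyond the third box so it shows above the gripper.

```bash
python3 -c "
from h import *
togo(.445,-.433,.465,1.21)
t=viewer.read_camera('top'); print(cast(t,[[378,138]],.4),cast(t,[[378,138]],.1))"
```

```text
t 4.97 at [0.5619 0.2038 0.4525] [ 3.141 -0.     1.765] d_tool [-0.6023 -0.2374 -0.0127] rv [ 0.001 -0.     0.555]
[[ 0.59916329 -0.16788365  0.4       ]] [[ 0.70503806 -0.20580944  0.1       ]]
```

```bash
echo '[[[-0.0322, -0.0241, -0.0018], [0, 0, 0]], [[-0.0322, -0.0241, -0.0018], [0, 0, 0]], [[-0.0322, -0.0241, -0.0018], [0, 0, 0]], [[-0.0322, -0.0241, -0.0018], [0, 0, 0]], [[-0.0322, -0.0241, -0.0018], [0, 0, 0]], [[-0.0322, -0.0241, -0.0018], [0, 0, 0]], [[-0.0322, -0.0241, -0.0018], [0, 0, 0]]]' | python3 drive.py
echo '[[[-0.0377, -0.0069, 0], [0, 0, 0]], [[-0.0377, -0.0069, 0], [0, 0, 0]], [[-0.0377, -0.0069, 0], [0, 0, 0]], [[-0.0377, -0.0069, 0], [0, 0, 0]], [[-0.0377, -0.0069, 0], [0, 0, 0]], [[-0.0377, -0.0069, 0], [0, 0, 0]], [[-0.0377, -0.0069, 0], [0, 0, 0]], [[-0.0377, -0.0069, 0], [0, 0, 0]]]' | python3 drive.py
echo '[[[-0.0377, -0.0069, 0], [0, 0, 0]], [[-0.0377, -0.0069, 0], [0, 0, 0]], [[0, 0, 0], [0, 0, 0.111]], [[0, 0, 0], [0, 0, 0.111]], [[0, 0, 0], [0, 0, 0.111]], [[0, 0, 0], [0, 0, 0.111]], [[0, 0, 0], [0, 0, 0.111]], [[0, 0, 0], [0, 0, 0]]]' | python3 drive.py
echo '[[[0, 0, 0.035], [0, 0, 0]], [[0, 0, 0.035], [0, 0, 0]], [[0, 0, 0.035], [0, 0, 0]], [[0, 0, 0.025], [0, 0, 0]], [[0, 0, 0], [0, 0, 0]], [[0, 0, 0], [0, 0, 0]], [[0, 0, 0], [0, 0, 0]]]' | python3 drive.py
python3 -c "
from h import *
togo(.474,-.347,.208,1.21)
w=viewer.read_camera('wrist'); cv2.imwrite('pics/w4.png',w['image'][:,:,::-1])
print(proj(w,(.474,-.347,.024)))
for v in(80,100,120,140):box(w,(.474,-.347,.024),.024,r=55,val=v)"
```

```text
time: 5.6
tool_pos: [0.4387, -0.0511, 0.463]
tool_rot: [-3.138, -0.002, 1.765]
contact_force: [0.6, -0.1, -1.0]
opening: 0.0556
grip_force: 20.0
time: 6.27
tool_pos: [0.4436, -0.3584, 0.4625]
tool_rot: [-3.139, -0.004, 1.764]
contact_force: [1.1, -0.8, -0.2]
opening: 0.0557
grip_force: 20.0
time: 6.93
tool_pos: [0.445, -0.4332, 0.4623]
tool_rot: [-3.137, -0.003, 1.206]
contact_force: [-0.1, 0.2, -0.8]
opening: 0.056
grip_force: 20.0
time: 7.52
tool_pos: [0.4453, -0.4334, 0.3362]
tool_rot: [3.14, 0.001, 1.211]
contact_force: [-0.3, -0.5, -0.2]
opening: 0.0557
grip_force: 20.0
t 7.52 at [ 0.4453 -0.4334  0.3362] [3.140e+00 1.000e-03 1.211e+00] d_tool [ 0.0911 -0.0037  0.1281] rv [0.001 0.001 0.001]
[[310.06207696 101.05576753]]
box ctr [ 0.4749 -0.349 ] size [54.8 55.7] yaw -0.359 px [284  73] [340 131] area 2985
box ctr [ 0.4749 -0.349 ] size [54.8 55.7] yaw -0.359 px [284  73] [340 131] area 2985
box ctr [ 0.4749 -0.349 ] size [54.8 55.7] yaw -0.359 px [284  73] [340 131] area 2985
box ctr [ 0.4751 -0.3491] size [54.8 55.3] yaw -0.359 px [284  73] [340 131] area 2970
```

View pics/w4.png

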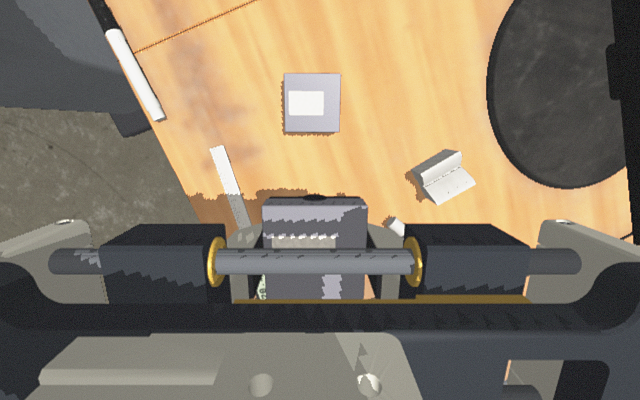

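Third box at (312,102), clean; held box edge at rows 197–206, cols 263–367. Check the held box's position in the hand against prediction.

```bash
python3 -c "
from h import *
w=viewer.read_camera('wrist'); s=robot.observe(); M=R.from_euler('xyz',s['tool_rot'])
for z in(.158,.182): print(z,proj(w,s['tool_pos']+M.apply([[.028,-.028,z],[.028,.028,z]])).round(1).tolist())
im=w['image'].astype(int).sum(2)//3
for r in(203,208,214,228,240): print(r,im[r,256:272].tolist(),im[r,360:374].tolist())
print(im[190:214,285].tolist(),im[190:214,345].tolist())
togo(.475,-.349,.208,1.2118)"
```

```text
0.158 [[259.5, 206.0], [367.9, 206.1]]
0.182 [[267.2, 194.7], [360.5, 194.7]]
203 [109, 109, 108, 110, 104, 109, 106, 93, 93, 98, 90, 82, 81, 95, 97, 94] [101, 95, 94, 99, 94, 118, 184, 187, 185, 185, 183, 183, 182, 180]
208 [111, 109, 111, 108, 109, 113, 164, 190, 182, 179, 182, 179, 183, 181, 183, 181] [189, 167, 164, 161, 108, 103, 104, 107, 169, 184, 185, 182, 184, 184]
214 [110, 109, 110, 113, 102, 112, 159, 180, 182, 181, 176, 180, 179, 180, 179, 178] [106, 102, 111, 99, 102, 104, 98, 123, 191, 190, 186, 187, 185, 184]
228 [132, 128, 129, 133, 135, 120, 99, 99, 106, 107, 104, 111, 103, 104, 104, 102] [103, 105, 106, 103, 106, 103, 92, 96, 132, 130, 132, 131, 127, 130]
240 [106, 52, 35, 36, 37, 36, 55, 82, 105, 102, 103, 100, 101, 100, 100, 118] [103, 107, 107, 109, 106, 96, 71, 35, 30, 38, 37, 41, 79, 107]
[120, 121, 123, 124, 127, 117, 85, 44, 73, 95, 92, 98, 98, 98, 92, 117, 165, 179, 181, 180, 181, 183, 183, 180] [193, 192, 196, 192, 197, 184, 110, 45, 76, 97, 102, 97, 96, 96, 100, 130, 169, 183, 184, 185, 166, 109, 100, 101]
t 7.62 at [ 0.4453 -0.4334  0.3372] [3.138e+00 2.000e-03 1.211e+00] d_tool [ 0.0897 -0.0024  0.129 ] rv [ 0.003  0.002 -0.001]
```

```bash
echo '[[[0.03, -0.001, 0], [0, 0, 0]], [[0.03, -0.001, 0], [0, 0, 0]], [[0.0293, -0.001, 0], [0, 0, 0]], [[0, 0, 0.03], [0, 0, 0]], [[0, 0, 0.03], [0, 0, 0]], [[0, 0, 0.03], [0, 0, 0]], [[0, 0, 0.02], [0, 0, 0]], [[0, 0, 0], [0, 0, 0]]]' | python3 drive.py
echo '[[[0, 0, 0], [0, 0, 0]], [[0, 0, 0], [0, 0, 0]]]' | python3 drive.py
python3 -c "
from h import *
togo(.475,-.349,.2068,1.2118)"
```

```text
time: 8.28
tool_pos: [0.4732, -0.3477, 0.2224]
tool_rot: [-3.137, -0.002, 1.211]
contact_force: [-0.9, 0.9, -1.0]
opening: 0.056
grip_force: 20.0
time: 8.45
tool_pos: [0.4744, -0.3491, 0.2273]
tool_rot: [3.138, 0.001, 1.21]
contact_force: [1.6, 0.0, -0.0]
opening: 0.0557
grip_force: 20.0
t 8.45 at [ 0.4744 -0.3491  0.2273] [3.138e+00 1.000e-03 1.210e+00] d_tool [0.0004 0.0004 0.0205] rv [ 0.004  0.001 -0.002]
```

```bash
echo '[[[0, 0, 0.01], [0, 0, 0]], [[0, 0, 0.006], [0, 0, 0]], [[0, 0, 0.003], [0, 0, 0]], [[0, 0, 0], [0, 0, 0]], [[0, 0, 0.001], [0, 0, 0]], [[0, 0, 0], [0, 0, 0]]]' | python3 drive.py
echo '[[[0, 0, 0.001], [0, 0, 0]], [[0, 0, 0], [0, 0, 0]], [[0, 0, 0], [0, 0, 0]]]' | python3 drive.py
python3 -c "
from h import *
togo(.475,-.349,.2068,1.2118)"
```

```text
time: 8.95
tool_pos: [0.4738, -0.3485, 0.2062]
tool_rot: [3.141, 0.0, 1.21]
contact_force: [-2.9, 3.0, 8.0]
opening: 0.0559
grip_force: 20.0
time: 9.2
tool_pos: [0.4737, -0.3484, 0.2061]
tool_rot: [3.141, 0.0, 1.21]
contact_force: [-4.3, 3.2, 15.1]
opening: 0.0559
grip_force: 20.0
t 9.2 at [ 0.4737 -0.3484  0.2061] [3.141 0.    1.21 ] d_tool [-0.0001  0.0014 -0.0007] rv [ 0.001  0.001 -0.002]
```

```bash
echo '[[[0, 0, -0.0012], [0, 0, 0]], [[0, 0, 0], [0, 0, 0]]]' | python3 drive.py
echo '[[[0, 0, 0], [0, 0, 0]], [[0, 0, 0], [0, 0, 0]], [[0, 0, 0], [0, 0, 0]], [[0, 0, 0], [0, 0, 0]], [[0, 0, 0], [0, 0, 0]]]' | python3 drive.py 0.08
echo '[[[0, 0, -0.02], [0, 0, 0]], [[0, 0, -0.04], [0, 0, 0]], [[0, 0, -0.04], [0, 0, 0]], [[0, 0, -0.03], [0, 0, 0]], [[-0.035, 0, 0], [0, 0, 0]], [[-0.035, 0, 0], [0, 0, 0]], [[-0.02, 0, 0], [0, 0, 0]], [[0, 0, 0], [0, 0, 0]]]' | python3 drive.py 0.092
echo '[[[0, 0, 0], [0, 0, 0]], [[0, 0, 0], [0, 0, 0]]]' | python3 drive.py
python3 -c "
from h import *
w=viewer.read_camera('wrist'); cv2.imwrite('pics/w5.png',cv2.resize(w['image'][40:200,220:400,::-1],None,fx=3,fy=3))
togo(.475,-.349,.2068,1.2118)
for v in(80,120,150,170):box(w,(.474,-.349,.048),.048,r=55,val=v)"
```

```text
time: 9.37
tool_pos: [0.4738, -0.3486, 0.2062]
tool_rot: [3.141, 0.0, 1.21]
contact_force: [-0.9, 0.4, 8.4]
opening: 0.0558
grip_force: 20.0
time: 9.78
tool_pos: [0.4737, -0.3484, 0.2049]
tool_rot: [-3.141, -0.0, 1.21]
contact_force: [0.1, -0.8, -0.1]
opening: 0.0793
grip_force: 0.0
time: 10.45
tool_pos: [0.4402, -0.4361, 0.3351]
tool_rot: [3.141, 0.002, 1.206]
contact_force: [-0.9, 0.4, -0.4]
opening: 0.0917
grip_force: 0.0
time: 10.62
tool_pos: [0.442, -0.4322, 0.3348]
tool_rot: [-3.141, -0.001, 1.21]
contact_force: [0.5, 0.2, 0.5]
opening: 0.0915
grip_force: 0.0
t 10.67 at [ 0.4423 -0.4318  0.3349] [-3.141e+00 -1.000e-03  1.210e+00] d_tool [0.0889 0.0015 0.1281] rv [-0.001 -0.001 -0.001]
box ctr [ 0.4742 -0.3484] size [55.1 55.7] yaw -0.361 px [284  68] [346 132] area 3017
box ctr [ 0.4743 -0.3484] size [55.1 55.6] yaw -0.361 px [284  68] [346 132] area 3010
box ctr [ 0.4744 -0.3485] size [55.1 55.4] yaw -0.361 px [284  68] [346 132] area 2944
box ctr [ 0.4748 -0.3481] size [54.2 54.8] yaw -0.361 px [285  68] [346 131] area 2916
```

View pics/w5.png

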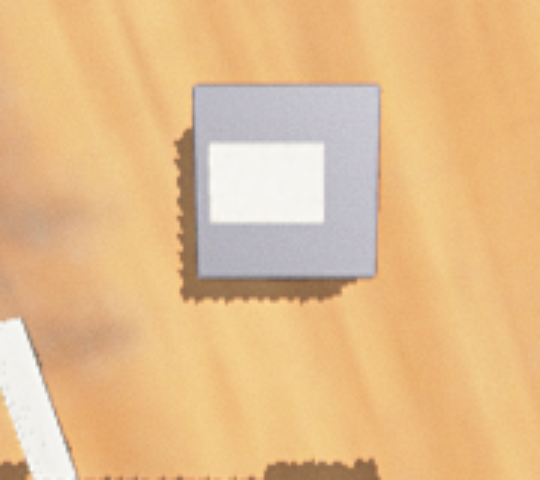

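Stack of two looks flush (top face at crop (287,180), bounded sides nearly hidden); offset under 1 mm. Back over the head for box b.

```bash
echo '[[[0, 0, -0.04], [0, 0, 0]], [[0, 0, -0.04], [0, 0, 0]], [[0, 0, -0.04], [0, 0, 0]], [[0.0357, -0.0137, 0], [0, 0, 0]], [[0.0357, -0.0137, 0], [0, 0, 0]], [[0.0357, -0.0137, 0], [0, 0, 0]], [[0.0357, -0.0137, 0], [0, 0, 0]], [[0.0357, -0.0137, 0], [0, 0, 0]]]' | python3 drive.py
echo '[[[0.0357, -0.0137, 0], [0, 0, 0]], [[0.0357, -0.0137, 0], [0, 0, 0]], [[0.0357, -0.0137, 0], [0, 0, 0]], [[0.0357, -0.0137, 0], [0, 0, 0]], [[0.0357, -0.0137, 0], [0, 0, 0]], [[0.0316, 0.018, 0], [0, 0, 0]], [[0.0316, 0.018, 0], [0, 0, 0]], [[0.0316, 0.018, 0], [0, 0, 0]]]' | python3 drive.py
echo '[[[0.0316, 0.018, 0], [0, 0, 0]], [[0.0316, 0.018, 0], [0, 0, 0]], [[0, 0, 0], [0, 0, -0.118]], [[0, 0, 0], [0, 0, -0.118]], [[0, 0, 0], [0, 0, -0.118]], [[0, 0, 0], [0, 0, -0.118]], [[0, 0, 0], [0, 0, -0.118]]]' | python3 drive.py
echo '[[[0, 0, 0.035], [0, 0, 0]], [[0, 0, 0.035], [0, 0, 0]], [[0, 0, 0.035], [0, 0, 0]], [[0, 0, 0], [0, 0, 0]], [[0, 0, 0], [0, 0, 0]], [[0, 0, 0], [0, 0, 0]]]' | python3 drive.py
python3 -c "
from h import *
w=viewer.read_camera('wrist'); cv2.imwrite('pics/w6.png',w['image'][:,:,::-1])
print(proj(w,(.569,.110,.074)))
for v in(70,80,90,100,120):box(w,(.569,.110,.074),.074,r=60,val=v)
togo(.569,.110,.2328,1.80)"
```

```text
time: 11.33
tool_pos: [0.4407, -0.2385, 0.4552]
tool_rot: [3.141, -0.0, 1.211]
contact_force: [0.7, 0.1, -0.7]
opening: 0.0917
grip_force: 0.0
time: 12.0
tool_pos: [0.524, 0.0223, 0.4558]
tool_rot: [3.141, -0.0, 1.212]
contact_force: [1.8, -1.0, 0.5]
opening: 0.0916
grip_force: 0.0
time: 12.58
tool_pos: [0.5794, 0.0672, 0.455]
tool_rot: [-3.141, -0.0, 1.808]
contact_force: [0.4, 0.3, 0.5]
opening: 0.0921
grip_force: 0.0
time: 13.08
tool_pos: [0.5803, 0.0664, 0.3523]
tool_rot: [3.139, 0.001, 1.801]
contact_force: [-0.7, -0.7, 0.9]
opening: 0.092
grip_force: 0.0
[[311.40390443 150.4963277 ]]
box ctr [0.5696 0.1093] size [56.4 55.6] yaw 0.23 px [281 120] [342 181] area 3063
box ctr [0.5696 0.1093] size [56.4 55.6] yaw 0.23 px [281 120] [342 181] area 3063
box ctr [0.5696 0.1094] size [56.4 55.6] yaw 0.23 px [281 120] [342 181] area 3056
box ctr [0.5696 0.1094] size [56.3 55.7] yaw 0.236 px [281 120] [342 181] area 3013
box ctr [0.5687 0.113 ] size [55.4 49.1] yaw 0.255 px [281 120] [342 174] area 2440
t 13.13 at [0.5805 0.0662 0.3529] [3.137e+00 1.000e-03 1.801e+00] d_tool [ 0.0453 -0.0017  0.12  ] rv [0.004 0.001 0.001]
```

View pics/w6.png

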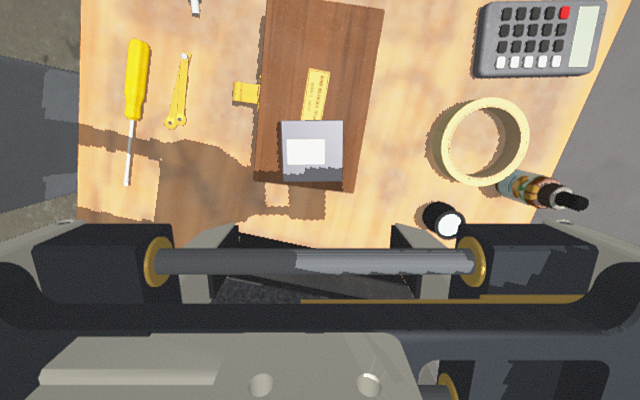

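Box b at (312,150) clean; lift at about (246,93); desk tools untouched. Descend and grip b.

```bash
echo '[[[0.022, 0, 0], [0, 0, 0]], [[0.0225, -0.0008, 0], [0, 0, 0]], [[0, 0, 0.03], [0, 0, 0]], [[0, 0, 0.03], [0, 0, 0]], [[0, 0, 0.03], [0, 0, 0]], [[0, 0, 0.02], [0, 0, 0]], [[0, 0, 0.0095], [0, 0, 0]], [[0, 0, 0], [0, 0, 0]]]' | python3 drive.py
echo '[[[0, 0, 0], [0, 0, 0]], [[0, 0, 0], [0, 0, 0]], [[0, 0, 0], [0, 0, 0]], [[0, 0, 0], [0, 0, 0]], [[0, 0, 0], [0, 0, 0]], [[0, 0, 0], [0, 0, 0]], [[0, 0, 0], [0, 0, 0]]]' | python3 drive.py 0.04 20
echo '[[[0, 0, -0.02], [0, 0, 0]], [[0, 0, -0.04], [0, 0, 0]], [[0, 0, -0.04], [0, 0, 0]], [[0, 0, -0.04], [0, 0, 0]], [[0, 0, -0.04], [0, 0, 0]], [[0, 0, -0.05], [0, 0, 0]], [[0, 0, 0], [0, 0, 0]], [[0, 0, 0], [0, 0, 0]]]' | python3 drive.py
python3 -c "
from h import *
togo(.44,-.05,.465,1.21); togo(.442,-.434,.465,1.21)"
```

```text
time: 13.8
tool_pos: [0.5692, 0.109, 0.2305]
tool_rot: [-3.141, -0.0, 1.8]
contact_force: [-0.3, 0.6, -0.4]
opening: 0.0921
grip_force: 0.0
time: 14.38
tool_pos: [0.5691, 0.1089, 0.2313]
tool_rot: [3.141, 0.0, 1.8]
contact_force: [-0.3, -1.0, 3.3]
opening: 0.056
grip_force: 20.0
time: 15.05
tool_pos: [0.5689, 0.1089, 0.4549]
tool_rot: [3.136, 0.001, 1.8]
contact_force: [-0.4, -0.8, -1.7]
opening: 0.0557
grip_force: 20.0
t 15.05 at [0.5689 0.1089 0.4549] [3.136e+00 1.000e-03 1.800e+00] d_tool [-0.1255 -0.1616 -0.0109] rv [ 0.006 -0.001  0.59 ]
t 15.05 at [0.5689 0.1089 0.4549] [3.136e+00 1.000e-03 1.800e+00] d_tool [-0.4999 -0.2469 -0.011 ] rv [ 0.006 -0.001  0.59 ]
```

```bash
echo '[[[-0.0251, -0.0323, -0.0022], [0, 0, 0]], [[-0.0251, -0.0323, -0.0022], [0, 0, 0]], [[-0.0251, -0.0323, -0.0022], [0, 0, 0]], [[-0.0251, -0.0323, -0.0022], [0, 0, 0]], [[-0.0251, -0.0323, -0.0022], [0, 0, 0]]]' | python3 drive.py
echo '[[[-0.0374, -0.0085, 0], [0, 0, 0]], [[-0.0374, -0.0085, 0], [0, 0, 0]], [[-0.0374, -0.0085, 0], [0, 0, 0]], [[-0.0374, -0.0085, 0], [0, 0, 0]], [[-0.0374, -0.0085, 0], [0, 0, 0]], [[-0.0374, -0.0085, 0], [0, 0, 0]], [[-0.0374, -0.0085, 0], [0, 0, 0]], [[-0.0374, -0.0085, 0], [0, 0, 0]]]' | python3 drive.py
echo '[[[-0.0374, -0.0085, 0], [0, 0, 0]], [[-0.0374, -0.0085, 0], [0, 0, 0]], [[0, 0, 0], [0, 0, 0.118]], [[0, 0, 0], [0, 0, 0.118]], [[0, 0, 0], [0, 0, 0.118]], [[0, 0, 0], [0, 0, 0.118]], [[0, 0, 0], [0, 0, 0.118]], [[0, 0, 0], [0, 0, 0]]]' | python3 drive.py
echo '[[[0, 0, 0.035], [0, 0, 0]], [[0, 0, 0.035], [0, 0, 0]], [[0, 0, 0.03], [0, 0, 0]], [[0, 0, 0.02], [0, 0, 0]], [[0, 0, 0], [0, 0, 0]], [[0, 0, 0], [0, 0, 0]], [[0, 0, 0], [0, 0, 0]]]' | python3 drive.py
python3 -c "
from h import *
w=viewer.read_camera('wrist'); s=robot.observe(); M=R.from_euler('xyz',s['tool_rot'])
x,y,a=box(w,(.4742,-.3484,.048),.048,r=55,val=100)
print(proj(w,s['tool_pos']+M.apply([[.028,-.028,.158],[.028,.028,.158]])).round(1).tolist())
im=w['image'].astype(int).sum(2)//3
for r in(208,211,214): print(r,im[r,256:270].tolist(),im[r,360:374].tolist())
print(im[190:214,285].tolist(),im[190:214,345].tolist())
togo(x,y,.2313-.002,1.5708+a)"
```

```text
time: 15.47
tool_pos: [0.4385, -0.0508, 0.4612]
tool_rot: [-3.138, -0.002, 1.801]
contact_force: [0.5, -1.2, -1.9]
opening: 0.0559
grip_force: 20.0
time: 16.13
tool_pos: [0.4414, -0.3587, 0.4609]
tool_rot: [-3.14, -0.004, 1.799]
contact_force: [1.0, 0.1, -1.0]
opening: 0.0559
grip_force: 20.0
time: 16.8
tool_pos: [0.4423, -0.4336, 0.4607]
tool_rot: [-3.138, -0.002, 1.205]
contact_force: [0.9, 0.0, -1.3]
opening: 0.056
grip_force: 20.0
time: 17.38
tool_pos: [0.4426, -0.4338, 0.3443]
tool_rot: [3.14, 0.001, 1.211]
contact_force: [0.7, 0.1, -0.5]
opening: 0.0557
grip_force: 20.0
box ctr [ 0.4742 -0.3485] size [55.2 55.6] yaw -0.359 px [284  68] [343 130] area 3010
[[259.8, 206.5], [368.5, 206.6]]
208 [114, 117, 112, 108, 114, 155, 184, 178, 179, 179, 179, 182, 178, 178] [156, 111, 104, 104, 114, 175, 194, 171, 152, 186, 187, 188, 182, 188]
211 [121, 121, 115, 110, 110, 157, 183, 182, 181, 176, 183, 180, 180, 182] [104, 108, 101, 106, 107, 100, 105, 98, 153, 192, 188, 188, 187, 186]
214 [124, 118, 120, 109, 113, 153, 176, 183, 181, 181, 183, 183, 185, 180] [106, 104, 105, 103, 106, 106, 102, 107, 160, 192, 186, 190, 187, 190]
[122, 122, 122, 118, 116, 121, 106, 48, 52, 87, 99, 92, 81, 88, 91, 107, 147, 172, 181, 186, 181, 184, 187, 184] [191, 192, 193, 192, 194, 186, 144, 50, 69, 97, 98, 97, 98, 97, 100, 122, 160, 180, 186, 185, 183, 189, 189, 162]
t 17.43 at [ 0.4426 -0.4338  0.345 ] [3.139e+00 1.000e-03 1.211e+00] d_tool [ 0.0911 -0.0007  0.1155] rv [ 0.002  0.001 -0.001]
```

```bash
echo '[[[0.03, -0.0003, 0], [0, 0, 0]], [[0.03, -0.0003, 0], [0, 0, 0]], [[0.0307, -0.0004, 0], [0, 0, 0]], [[0, 0, 0.035], [0, 0, 0]], [[0, 0, 0.035], [0, 0, 0]], [[0, 0, 0.025], [0, 0, 0]], [[0, 0, 0], [0, 0, 0]], [[0, 0, 0], [0, 0, 0]]]' | python3 drive.py
echo '[[[0, 0, 0.008], [0, 0, 0]], [[0, 0, 0.006], [0, 0, 0]], [[0, 0, 0.003], [0, 0, 0]], [[0, 0, 0], [0, 0, 0]], [[0, 0, 0], [0, 0, 0]]]' | python3 drive.py
python3 -c "
from h import *
togo(.4742,-.3485,.2293,1.2118)"
```

```text
time: 18.1
tool_pos: [0.4737, -0.3485, 0.2491]
tool_rot: [3.141, -0.0, 1.21]
contact_force: [0.2, -0.2, -1.3]
opening: 0.0558
grip_force: 20.0
time: 18.52
tool_pos: [0.4735, -0.3484, 0.2318]
tool_rot: [3.141, 0.0, 1.21]
contact_force: [0.2, -0.0, -1.0]
opening: 0.0558
grip_force: 20.0
t 18.52 at [ 0.4735 -0.3484  0.2318] [3.141 0.    1.21 ] d_tool [0.0002 0.0007 0.0025] rv [ 0.001  0.    -0.002]
```

```bash
echo '[[[0, 0.0004, 0.001], [0, 0, 0]], [[0, 0, 0.001], [0, 0, 0]], [[0, 0, 0.0005], [0, 0, 0]], [[0, 0, 0], [0, 0, 0]], [[0, 0, 0], [0, 0, 0]]]' | python3 drive.py
echo '[[[0, 0, 0], [0, 0, 0]], [[0, 0, 0], [0, 0, 0]], [[0, 0, 0], [0, 0, 0]], [[0, 0, 0], [0, 0, 0]], [[0, 0, 0], [0, 0, 0]]]' | python3 drive.py 0.08
echo '[[[0, 0, -0.02], [0, 0, 0]], [[0, 0, -0.04], [0, 0, 0]], [[0, 0, -0.04], [0, 0, 0]], [[0, 0, -0.02], [0, 0, 0]], [[-0.035, 0, 0], [0, 0, 0]], [[-0.035, 0, 0], [0, 0, 0]], [[-0.02, 0, 0], [0, 0, 0]], [[0, 0, 0], [0, 0, 0]]]' | python3 drive.py 0.092
echo '[[[0, 0, 0], [0, 0, 0]], [[0, 0, 0], [0, 0, 0]]]' | python3 drive.py
python3 -c "
from h import *
w=viewer.read_camera('wrist'); cv2.imwrite('pics/w7.png',cv2.resize(w['image'][40:200,220:400,::-1],None,fx=3,fy=3))
for v in(80,120,150):box(w,(.474,-.349,.072),.072,r=55,val=v)
togo(.44,-.05,.455,1.21)"
```

```text
time: 18.93
tool_pos: [0.4739, -0.3485, 0.229]
tool_rot: [3.141, 0.0, 1.21]
contact_force: [0.7, 0.0, 0.5]
opening: 0.0556
grip_force: 20.0
time: 19.35
tool_pos: [0.4738, -0.3485, 0.2289]
tool_rot: [3.141, -0.0, 1.21]
contact_force: [-0.2, 0.5, -0.3]
opening: 0.0793
grip_force: 0.0
time: 20.02
tool_pos: [0.4402, -0.436, 0.3488]
tool_rot: [3.141, 0.002, 1.206]
contact_force: [-0.6, 0.3, -0.7]
opening: 0.0916
grip_force: 0.0
time: 20.18
tool_pos: [0.4422, -0.432, 0.3486]
tool_rot: [-3.141, -0.001, 1.21]
contact_force: [-0.2, 0.4, -0.6]
opening: 0.0914
grip_force: 0.0
box ctr [ 0.4743 -0.348 ] size [55.4 55.6] yaw -0.353 px [282  65] [347 132] area 2989
box ctr [ 0.4743 -0.348 ] size [55.4 55.5] yaw -0.353 px [282  65] [347 132] area 2986
box ctr [ 0.4745 -0.3479] size [54.9 55.4] yaw -0.348 px [282  65] [347 132] area 2935
t 20.23 at [ 0.4424 -0.4317  0.3487] [-3.141e+00 -1.000e-03  1.211e+00] d_tool [ 0.3564 -0.1368 -0.1059] rv [-0.001 -0.001  0.001]
```

View pics/w7.png

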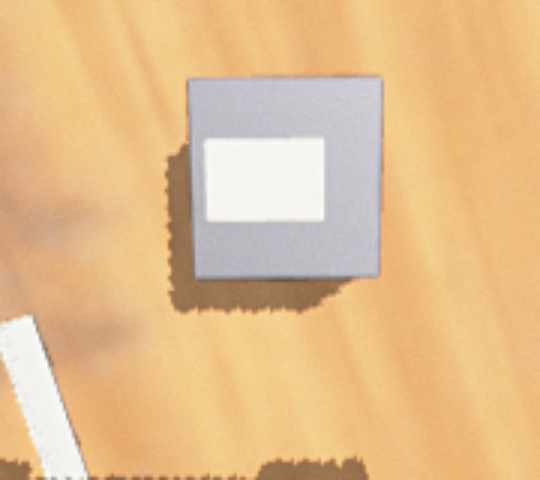

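Three-box stack is flush (top face at crop (286,178); centres within 1 mm). Now to the lift: view pose in front of the case with tool yaw ≈ 0.106.

```bash
echo '[[[0, 0, -0.036], [0, 0, 0]], [[0, 0, -0.036], [0, 0, 0]], [[0, 0, -0.036], [0, 0, 0]], [[0.0356, -0.0137, 0], [0, 0, 0]], [[0.0356, -0.0137, 0], [0, 0, 0]], [[0.0356, -0.0137, 0], [0, 0, 0]], [[0.0356, -0.0137, 0], [0, 0, 0]], [[0.0356, -0.0137, 0], [0, 0, 0]]]' | python3 drive.py
echo '[[[0.0356, -0.0137, 0], [0, 0, 0]], [[0.0356, -0.0137, 0], [0, 0, 0]], [[0.0356, -0.0137, 0], [0, 0, 0]], [[0.0356, -0.0137, 0], [0, 0, 0]], [[0.0356, -0.0137, 0], [0, 0, 0]], [[0.033, -0.0146, 0], [0, 0, 0]], [[0.033, -0.0146, 0], [0, 0, 0]], [[0.033, -0.0146, 0], [0, 0, 0]]]' | python3 drive.py
echo '[[[0.033, -0.0146, 0], [0, 0, 0]], [[0.033, -0.0146, 0], [0, 0, 0]], [[0, 0, 0], [0, 0, 0.1227]], [[0, 0, 0], [0, 0, 0.1227]], [[0, 0, 0], [0, 0, 0.1227]], [[0, 0, 0], [0, 0, 0.1227]], [[0, 0, 0], [0, 0, 0.1227]], [[0, 0, 0], [0, 0, 0.1227]]]' | python3 drive.py
echo '[[[0, 0, 0], [0, 0, 0.1227]], [[0, 0, 0], [0, 0, 0.1227]], [[0, 0, 0], [0, 0, 0.1227]], [[0, 0, 0.035], [0, 0, 0]], [[0, 0, 0.035], [0, 0, 0]], [[0, 0, 0.035], [0, 0, 0]], [[0, 0, 0], [0, 0, 0]], [[0, 0, 0], [0, 0, 0]]]' | python3 drive.py
python3 - <<'E'
from h import *
w=viewer.read_camera('wrist'); cv2.imwrite('pics/w8.png',w['image'][:,:,::-1])
print(robot.observe()['tool_pos'],robot.observe()['tool_rot'])
h=cv2.cvtColor(w['image'],cv2.COLOR_RGB2HSV)
m=((h[...,0]>18)&(h[...,0]<33)&(h[...,1]>130)&(h[...,2]>70)).astype(np.uint8)
u,v=proj(w,(.492,.146,.0385))[0].astype(int); print(u,v)
n,l,st,ce=cv2.connectedComponentsWithStats(m)
for s,c in zip(st,ce): 
    if 50<s[4]<20000: print(s,c.round(1))
# case lid top: dark wood
k=((h[...,1]>80)&(h[...,2]<150)).astype(np.uint8)*255; k[235:]=0
k=cv2.morphologyEx(k,cv2.MORPH_OPEN,np.ones((5,5)))
for cs in cv2.findContours(k,0,2)[0]:
    if cv2.contourArea(cs)>3000:
        q=cast(w,cs[:,0],.05)[:,:2]; (cx,cy),s,a=cv2.minAreaRect((q*1000).astype(np.float32)); print("dark",cv2.boundingRect(cs),cx,cy,s,a)
E
```

```text
time: 20.9
tool_pos: [0.4405, -0.2389, 0.4569]
tool_rot: [3.141, -0.0, 1.211]
contact_force: [0.5, 0.8, 0.6]
opening: 0.0916
grip_force: 0.0
time: 21.57
tool_pos: [0.4324, 0.0597, 0.4571]
tool_rot: [3.141, -0.0, 1.212]
contact_force: [0.9, 0.5, 0.8]
opening: 0.092
grip_force: 0.0
time: 22.23
tool_pos: [0.4287, 0.13, 0.457]
tool_rot: [-3.141, -0.0, 0.47]
contact_force: [0.5, 0.2, -0.7]
opening: 0.0921
grip_force: 0.0
time: 22.9
tool_pos: [0.4289, 0.1296, 0.3515]
tool_rot: [-3.141, 0.003, 0.107]
contact_force: [0.3, -0.9, 0.5]
opening: 0.0917
grip_force: 0.0
[0.42968349 0.129572   0.35309011] [-3.14138666e+00 -7.52146038e-04  1.06572098e-01]
305 127
[302  39  27  24  72] [320.   55.3]
[288 110  34  29 544] [304.5 123.3]
[277 186  68  24 680] [316.4 195.6]
[274 219  67  22 995] [305.2 230.1]
[144 237  28  50 663] [154.4 261.6]
[458 237  29  50 646] [474.2 261.5]
[ 301  295  282    8 1299] [471.4 299.5]
[438 374  21  26 223] [448.4 385. ]
```

View pics/w8.png

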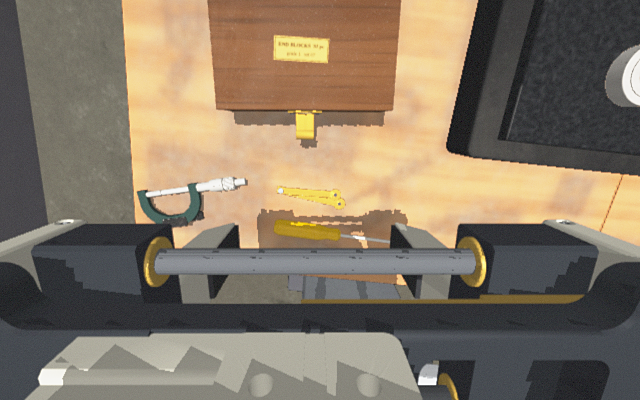

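The lift shows at cols 296–315, rows 110–139 in front of the lid's front edge (row ≈108, cols 217–393); tools lie undisturbed. Measure roll and lid edge precisely.

Run:
```python
from h import *
w=viewer.read_camera('wrist'); h=cv2.cvtColor(w['image'],cv2.COLOR_RGB2HSV)
m=((h[...,0]>18)&(h[...,0]<33)&(h[...,1]>130)&(h[...,2]>70))[108:145,285:325]
for r in range(0,37,2):
    f=np.flatnonzero(m[r]); print(r+108,(f[[0,-1]]+285).tolist() if len(f) else None, end='; ')
g=w['image'].astype(int).sum(2)//3
print(); print(g[100:146,304].tolist()); print(g[130,288:322].tolist()); print(g[136,288:322].tolist())
# lid front edge: steepest drop along columns
pts=[]
for u in list(range(225,290,5))+list(range(322,388,5)):
    col=h[95:125,u,2].astype(int); d=col[2:]-col[:-2]; v=np.argmin(d)+96; pts.append((u,v))
print(pts)
p=np.array(pts); e=cast(w,p,.05)[:,:2]; k=np.polyfit(e[:,1],e[:,0],1); r=e[:,0]-np.polyval(k,e[:,1]); print("edge x at y=.14",np.polyval(k,.14),"slope",k[0],"-> case yaw",np.arctan(-k[0]),"res",abs(r).max())
row=w['image'].astype(int)[100]; print(cast(w,[[217,105],[394,105]],.05))
print("roll front",cast(w,[[305.5,139]],.0385),cast(w,[[296,133],[316,133]],.0385))
```

```text
108 None; 110 None; 112 [288, 313]; 114 [288, 321]; 116 [296, 313]; 118 [296, 313]; 120 [296, 313]; 122 [296, 313]; 124 [296, 312]; 126 [296, 312]; 128 [296, 312]; 130 [296, 313]; 132 [296, 313]; 134 [296, 312]; 136 [296, 312]; 138 [296, 313]; 140 [297, 312]; 142 None; 144 None; 
[116, 113, 114, 119, 112, 121, 125, 119, 123, 127, 119, 107, 95, 143, 176, 147, 106, 164, 197, 195, 193, 193, 194, 192, 192, 192, 190, 189, 192, 192, 189, 186, 178, 182, 192, 195, 192, 177, 173, 156, 124, 101, 111, 110, 112, 107]
[180, 184, 186, 187, 193, 191, 193, 187, 182, 196, 192, 191, 193, 191, 191, 192, 189, 187, 191, 190, 194, 191, 193, 194, 194, 153, 105, 105, 128, 194, 190, 189, 189, 188]
[188, 192, 190, 192, 189, 191, 190, 188, 175, 186, 186, 185, 189, 190, 188, 184, 192, 186, 192, 187, 196, 194, 197, 199, 200, 155, 106, 99, 129, 192, 192, 187, 189, 184]
[(225, np.int64(110)), (230, np.int64(111)), (235, np.int64(111)), (240, np.int64(111)), (245, np.int64(111)), (250, np.int64(111)), (255, np.int64(111)), (260, np.int64(111)), (265, np.int64(111)), (270, np.int64(111)), (275, np.int64(111)), (280, np.int64(111)), (285, np.int64(111)), (322, np.int64(111)), (327, np.int64(112)), (332, np.int64(112)), (337, np.int64(112)), (342, np.int64(112)), (347, np.int64(112)), (352, np.int64(112)), (357, np.int64(112)), (362, np.int64(112)), (367, np.int64(112)), (372, np.int64(112)), (377, np.int64(112)), (382, np.int64(112)), (387, np.int64(111))]
edge x at y=.14 0.5098321057412956 slope -0.09889355032689026 -> case yaw 0.09857303817967412 res 0.0010226694933477276
[[0.50584171 0.23346114 0.05      ]
 [0.52409019 0.06311208 0.05      ]]
roll front [[0.48225579 0.14538876 0.0385    ]] [[0.48725091 0.15573684 0.0385    ]
 [0.48945146 0.13521171 0.0385    ]]
```

```bash
python3 -c "
from h import *
togo(.4872,.1469,.2055,.1)"
```

```text
t 23.0 at [0.43   0.1295 0.3539] [-3.141e+00 -3.000e-03  1.060e-01] d_tool [ 0.0582 -0.0112  0.1485] rv [-0.    -0.003  0.006]
```

```bash
echo '[[[0.029, -0.0056, 0], [0, 0, 0.006]], [[0.0292, -0.0056, 0], [0, 0, 0]], [[0, 0, 0.035], [0, 0, 0]], [[0, 0, 0.035], [0, 0, 0]], [[0, 0, 0.035], [0, 0, 0]], [[0, 0, 0.025], [0, 0, 0]], [[0, 0, 0], [0, 0, 0]], [[0, 0, 0], [0, 0, 0]]]' | python3 drive.py 0.06
python3 -c "
from h import *
togo(.4872,.1469,.2055,.1)"
```

```text
time: 23.67
tool_pos: [0.4871, 0.1463, 0.2231]
tool_rot: [-3.141, -0.001, 0.1]
contact_force: [0.1, -0.4, 0.1]
opening: 0.06
grip_force: 0.0
t 23.67 at [0.4871 0.1463 0.2231] [-3.141e+00 -1.000e-03  1.000e-01] d_tool [ 0.0002 -0.0006  0.0176] rv [-0.    -0.001 -0.   ]
```

```bash
echo '[[[0, -0.0006, 0.009], [0, 0, 0]], [[0, 0, 0.0086], [0, 0, 0]], [[0, 0, 0], [0, 0, 0]], [[0, 0, 0], [0, 0, 0]]]' | python3 drive.py
echo '[[[0, 0, 0], [0, 0, 0]], [[0, 0, 0], [0, 0, 0]], [[0, 0, 0], [0, 0, 0]], [[0, 0, 0], [0, 0, 0]], [[0, 0, 0], [0, 0, 0]], [[0, 0, 0], [0, 0, 0]], [[0, 0, 0], [0, 0, 0]], [[0, 0, 0], [0, 0, 0]]]' | python3 drive.py 0.01 20
python3 -c "
from h import *
togo(.4872,.1469,.2055,.1)
Rr=np.hypot(.131,.008);f0=np.arctan2(.008,.131)
f=f0+np.deg2rad(np.arange(0,61,7.5)); P=np.c_[-Rr*np.cos(f),-Rr*np.sin(f)]; print(np.diff(P,axis=0).round(4).tolist(),(P[-1]-P[0]).round(4))"
```

```text
time: 24.0
tool_pos: [0.4864, 0.1467, 0.2048]
tool_rot: [-3.141, -0.001, 0.1]
contact_force: [-0.6, -0.0, -0.5]
opening: 0.0604
grip_force: 0.0
time: 24.67
tool_pos: [0.4863, 0.1462, 0.2043]
tool_rot: [3.141, 0.0, 0.1]
contact_force: [0.8, -5.2, 0.5]
opening: 0.0176
grip_force: 20.0
t 24.67 at [0.4863 0.1462 0.2043] [3.141 0.    0.1  ] d_tool [ 0.0009 -0.0006 -0.0012] rv [ 0.001  0.    -0.   ]
[[0.0022, -0.017], [0.0044, -0.0166], [0.0065, -0.0159], [0.0085, -0.0149], [0.0104, -0.0137], [0.0121, -0.0122], [0.0136, -0.0105], [0.0148, -0.0086]] [ 0.0724 -0.1094]
```

```bash
echo '[[[0.001, 0.0005, -0.0085], [0, 0, 0]], [[0.0012, 0, -0.0085], [0, 0, 0]], [[0.002, 0, -0.0083], [0, 0, 0]], [[0.0024, 0, -0.0083], [0, 0, 0]], [[0.003, 0, -0.008], [0, 0, 0]], [[0.0035, 0, -0.0079], [0, 0, 0]], [[0.0041, 0, -0.0076], [0, 0, 0]], [[0.0044, 0, -0.0073], [0, 0, 0]]]' | python3 drive.py
echo '[[[0, 0, 0], [0, 0, 0]]]' | python3 drive.py
```

```text
time: 25.33
tool_pos: [0.5082, 0.1483, 0.2696]
tool_rot: [3.141, -0.0, 0.1]
contact_force: [2.5, -3.3, -4.4]
opening: 0.018
grip_force: 20.0
time: 25.42
tool_pos: [0.5086, 0.1483, 0.2703]
tool_rot: [3.142, -0.002, 0.1]
contact_force: [1.4, -3.0, -2.2]
opening: 0.0176
grip_force: 20.0
```

```bash
echo '[[[0.005, 0.0005, -0.007], [0, 0, 0]], [[0.0054, 0, -0.0067], [0, 0, 0]], [[0.0059, 0, -0.0063], [0, 0, 0]], [[0.0062, 0, -0.0059], [0, 0, 0]], [[0.0067, 0, -0.0054], [0, 0, 0]], [[0.0069, 0, -0.0051], [0, 0, 0]], [[0.0073, 0, -0.0045], [0, 0, 0]], [[0.0075, 0, -0.0041], [0, 0, 0]]]' | python3 drive.py
echo '[[[0, 0, 0], [0, 0, 0]], [[0, 0, 0], [0, 0, 0]], [[0, 0, 0], [0, 0, 0]]]' | python3 drive.py
python3 - <<'E'
from h import *
s=robot.observe(); p=s['tool_pos']; c=.1
d=p-[.4863,.1462,.2043]; dx=d[0]*np.cos(c)+d[1]*np.sin(c); print("d",dx,d[2], -d[0]*np.sin(c)+d[1]*np.cos(c))
print("angle",np.degrees(np.arctan2(.008+d[2],.131-dx)-np.arctan2(.008,.131)),"R",np.hypot(.008+d[2],.131-dx))
c=viewer.read_camera('scene'); t=viewer.read_camera('top'); cv2.imwrite('pics/s9.png',np.hstack([cv2.resize(c['image'][150:390,140:380,::-1],(400,400)),cv2.resize(t['image'][120:280,185:345,::-1],(400,400))]))
E
```

```text
time: 26.08
tool_pos: [0.559, 0.1532, 0.3138]
tool_rot: [-3.141, 0.001, 0.1]
contact_force: [1.5, 1.4, -7.8]
opening: 0.0175
grip_force: 20.0
time: 26.33
tool_pos: [0.5583, 0.1531, 0.3136]
tool_rot: [-3.141, 0.0, 0.1]
contact_force: [0.9, 0.9, -4.5]
opening: 0.0172
grip_force: 20.0
d 0.07233960382538192 0.10925021020183176 -0.0003130826359245857
angle 59.92651521763393 R 0.1311055066415476
```

View pics/s9.png

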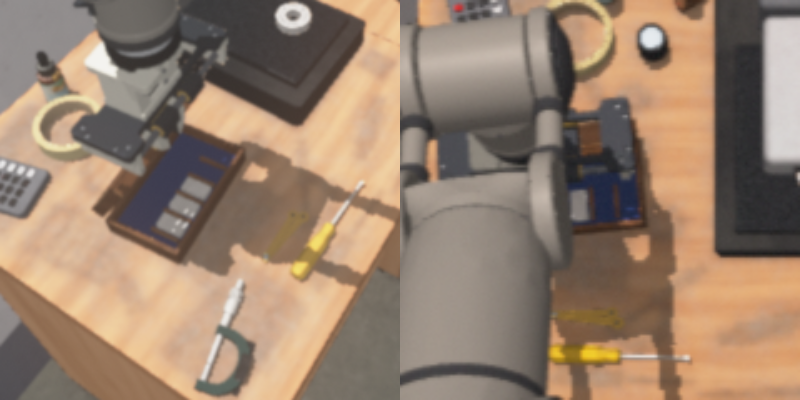

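Lid stands open with the blue interior visible, tools in place; angle from the grip geometry 59.9°, radius 131.1 mm as it must be. Settle, recheck, hand in.

```bash
echo '[[[0, 0, 0], [0, 0, 0]], [[0, 0, 0], [0, 0, 0]], [[0, 0, 0], [0, 0, 0]], [[0, 0, 0], [0, 0, 0]], [[0, 0, 0], [0, 0, 0]], [[0, 0, 0], [0, 0, 0]]]' | python3 drive.py
python3 - <<'E'
from h import *
t=viewer.read_camera('top'); box(t,(.474,-.348,.072),.072,r=20)
s=robot.observe(); d=s['tool_pos']-[.4863,.1462,.2043]; dx=d[0]*np.cos(.1)+d[1]*np.sin(.1)
a=np.degrees(np.arctan2(.008+d[2],.131-dx)-np.arctan2(.008,.131)); print(a,abs(s['qvel']).max(),s['grip_force'],s['contact_force'])
if abs(a-60)<1: print(ticket.hand_in())
E
```

```text
time: 26.93
tool_pos: [0.5584, 0.1531, 0.3137]
tool_rot: [-3.141, 0.0, 0.1]
contact_force: [0.8, 5.0, -4.5]
opening: 0.0175
grip_force: 20.0
box ctr [ 0.4736 -0.3464] size [56.9 54.7] yaw -0.331 px [418 210] [441 232] area 2777
60.0096748213159 0.00169043580388755 19.99970532953739 [ 2.16354537  4.72106195 -4.7566525 ]
the job is handed in; nothing more can be done
None
```

Done and handed in at about 27 s: both boxes are stacked on the third within about 1 mm by the wrist camera, and the arm is still gripping the lift with the lid at about 60° (worked out from the gripper's position). The screwdriver, micrometer and stay were not touched.

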